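# Feed the vial and press the cap home through the guard window

### The job

Push the small cap press's vial carriage by its upright tab all the way in, so that the vial stands under the ram; do not grasp or lift the vial or anything else. Then reach down through the window in the top of the guard without touching the guard, press the lever's paddle down to its stop, hold it there for two seconds, and let it come back up as you withdraw. Leave the vial in its nest, the carriage in, and everything else where it stands.

Things in the scene. Friction and masses are not known exactly. Their poses are not given: they have to be found in the camera images.
- press: The cap press, bolted down: grey base plate 190 mm (own x) by 345 mm (own y), 12 mm thick; origin on the table top, below the middle of the guard; plate spans own x -95 to 95, own y -85 to 260 mm. Own +x points away from the robot at yaw 0, own +y to the left (the loading side), z up. Its place and yaw (up to about 0.25 rad) change.
- guard: White metal guard fixed on the press, same origin and axes as the press: barred cage, own x -95 to 90 mm, own y -75 to 75 mm, top sheet 5 mm thick with its upper face 127 mm above the table. The only way in for fingers is the window in the top sheet; the loading side has just a low opening for the vial. Must not be touched.
- window (a point): Centre of the guard's window, on the upper face of the top sheet, 127 mm above the table. The opening is 96 mm along the press's x (own x -78 to 18 mm) and 116 mm along its y. It lies right above the paddle. Same axes as the press.
- paddle (a point): Middle of the upper face of the lever's black paddle, 36 mm (x) by 44 mm (y), 17 mm below the window's upper face when up. The lever is hinged 100 mm farther back (+x of the press) and the paddle goes down about 19 mm to its stop.
- lever (a joint): Lever angle: 0 up (at rest), 0.19 rad down on its stop. A spring returns it; about 4 N on the paddle starts it and about 8 N holds it on the stop.
- tab (a point): On the carriage's upright push tab (aluminium plate 50 mm wide along the press's x, 8 mm thick along y, top 70 mm above the table): middle of its outer face, the one that looks along the press's +y, 50 mm above the table. Pushed along the press's -y. It moves with the carriage; even when fully in it stays 70 mm outside the guard's side.
- carriage (a joint): Carriage travel: 0 fully out (as it starts), 0.100 m fully in on its stop (vial under the ram). Slides with 1.5 N of friction and stays where it is left.
- nest (a point): Centre of the floor of the carriage's round nest (inside 30 mm across, wall 14 mm high), 20 mm above the table; the loaded vial stands in it. Axes as the press.
- loaded_vial: Capped vial, 27 mm across, 50 mm tall, standing loosely in the nest; origin at the centre of its underside. To be carried by the carriage only.
- spare_vial_a: Spare vial, 27 mm across, 50 mm tall, on the base plate in front of the slide (bystander); origin under its centre.
- spare_vial_b: Second spare vial, same size, on the base plate in front of the slide (bystander); origin under its centre.
- petri_a: Petri dish 89 mm across, 18 mm high, on the table to the right of the press (bystander); origin under its centre.
- pipette_bulb: Rubber pipette bulb 57 mm across, 82 mm tall, at the back of the table (bystander); origin under its centre.
- timer: Flat bench timer 62 mm square, 19 mm high, at the back (bystander); origin under its centre.

How it is judged:
On the way, in this order (a step that is already met when the one before it is completed fails the run):
1. the carriage is pushed fully in, the lever still up (value of joint carriage above 0.094 m and value of joint lever below 0.03 rad), for 0.2 s.
2. the lever is held down on its stop (last 0.02 rad) for two seconds (1.7 s are asked), the vial under the ram (value of joint carriage above 0.094 m and value of joint lever above 0.17 rad and horizontal distance between loaded_vial and nest below 0.008 m and z of loaded_vial in the frame of nest below 0.008 m and angle between loaded_vial's own z axis and vertical below 0.2 rad), for 1.7 s.
3. the lever is let back up (value of joint lever below 0.03 rad), for 0.2 s.
At the end, for the whole second after the job is handed in: Carriage fully in (within 6 mm of its stop), lever back up (within 0.03 rad), vial at rest upright in its nest (within 8 mm of its centre and floor, 0.2 rad of upright) (all of step 1 and linear speed of loaded_vial below 0.02 m/s and horizontal distance between loaded_vial and nest below 0.008 m and z of loaded_vial in the frame of nest below 0.008 m and angle between loaded_vial's own z axis and vertical below 0.2 rad); the robot touches nothing.
It fails at once if the guard is touched (contact force between any of the arm, the fingers and guard above 0.3 N).
It fails at once if the lever is pressed before the carriage is in (value of joint lever above 0.05 rad and value of joint carriage below 0.09 m).
It fails at once if the loaded vial is lifted or tipped out of its nest (z of loaded_vial in the frame of nest above 0.012 m or angle between loaded_vial's own z axis and vertical above 0.4 rad).
It fails at once if a bystander is pushed away (20 mm), lifted or knocked over (distance of any of spare_vial_a, spare_vial_b, petri_a, pipette_bulb, timer from where it was at the start of the episode above 0.02 m or angle between any of spare_vial_a, spare_vial_b, petri_a, pipette_bulb, timer's own z axis and vertical above 0.5 rad).
It also fails if it takes over 48 s, if anything falls off the work surface, if the arm or the gripper's body presses on something with over 40 N, if the wrist force passes 120 N, or if a joint passes its speed limit or range.

### The arm

A 7-joint arm with a two-finger parallel gripper is mounted at the origin on a cart in front of the work surface, level with it; the furniture and walls round the work are solid. World frame = base frame: x ahead of the robot, y to its left, z up, the work surface at z = 0. Lengths are in m, angles in rad, forces in N, time in s.
With the tool pointing down it reaches from about 0.375 to 0.925 m from the base axis. Payload 3.1 kg.
Tool frame: the origin (TCP) lies midway between the tips of the shut fingers; the grasp point (between the pads) lies 19 mm behind it; y points along the fingers, z is the direction in which the jaws open and shut, and the axes are right-handed (so a half turn about y gives the same grasp; the last joint's range is limited). The gripper opens to 85 mm and grips with 20 to 120 N. Pads are 22 mm wide; open, the fingers measure 114 mm over their backs; the gripper's body (76 mm by 85 mm) begins 54 mm behind the grasp point. The pads swing forward as they close: fully open they stand 13 mm farther back than shut.
Start: joints at [-1.355, 0.383, 0.044, 1.598, -0.018, 1.161, -0.05], TCP at [0.201, 0.618, 0.231] pointing down, gripper open.
Joint ranges: [-2.61, 2.61], [-0.41, 2.15], [-1.48, 1.57], [0, 2.5], [-1.57, 4.71], [0.05, 1.97], [-2.85, 2.85]. Speed limits (rad/s): [2.79, 2.79, 3.14, 3.14, 3.14, 3.14, 3.14].

### API

Orientations are given as [roll, pitch, yaw] about the fixed x, y, z axes, in that order (R = Rz(yaw) Ry(pitch) Rx(roll)).
In Python, from station import robot gives the robot as it stands. The module is installed in compiled form; this text tells all that it offers.
- The arm moves only by the shell command python3 -m pendant 'ROWS'. ROWS is a JSON object of lists of equal length, an entry for each row: "xyz": the shift along the tool's x, y, z in m, a list of three; "delta_rot": the turn, a rotation vector about the tool's x, y, z in rad, a list of three; "hand": the gripper command: -1 is shut, 1 is fully open, values between are in proportion. A call has 1 to 10 rows; each row shifts and turns the pose as measured when the row begins, along the tool's axes as they then stand; what a row does not reach is not made up. A row lasts 1/12 s, in which the tool goes at most 41.7 mm and 7.16 degrees, less where a joint would pass 70% of its speed; a pose out of reach is approached as far as the arm can. A call with a gripper value outside its range is refused whole. The fingers move at their own pace and stop on an object; the grip force is fixed at half the most. Time passes only in rows, so rows that do not move let the fingers close. It gives the time, the measured TCP pose, the force and the opening at its end, in the units of the state.
- robot.get_state(): the state, without advancing time (a new reading comes with each control period).
- robot.capture(name): name is "scene" or "top" or "wrist"; returns the picture (384x512x3 uint8, red, green, blue); there is no depth.
- robot.camera_model(name): a dict with "fx", "fy", "cx", "cy" (pixels), "pose" (4x4, takes a point from camera to world coordinates). Camera axes: x right, y down, z forward; pixel columns grow to the right and rows downward; lengths in m; the calibration is good to about 2 mm. A picture is of the moment at which its call begins: read the wrist's pose just before it. camera_model takes no time and is no camera call; for the wrist camera it gives the pose at the moment of the call.
- robot.job_done(): hands the job in, once; it reports no verdict.
The state is a dict: "t": time; "q": joint angles; "joint_velocities": joint speeds; "effort": joint torques, N m; "eef_pos": TCP position; "eef_rot": TCP orientation; "ft_force": force on the tool from outside, world axes, zero at the start; "wrist_torque": the same for the moment, N m; "gripper_width": opening from 0.0 (shut) to 1.0 (fully open).
Only numpy, scipy, OpenCV 4.12 (cv2) and the standard library are available. Lean on these libraries where they do the work, as an engineer would, in place of code of your own. Each camera call takes 0.05 s, during which the arm holds its last target.

## Working session

There is one attempt and no reset: what is moved stays moved. The work goes in short steps, Python scripts to look and compute and a shell command to move; the robot and the scene stay as the last step left them, time stands still between calls to the robot, and variables do not carry over. Pictures are saved under pics/ and viewed, and the job is handed in when it is done.

```bash
mkdir -p pics
python3 - <<'E'
from station import robot
import cv2, numpy as np
s=robot.get_state(); print({k:np.round(v,4).tolist() for k,v in s.items()})
for n in("scene","top"):
    im=robot.capture(n); cv2.imwrite(f"pics/{n}0.png",im[:,:,::-1])
    m=robot.camera_model(n); print(n,m['fx'],m['fy'],m['cx'],m['cy'],np.round(m['pose'],4).tolist())
E
```

```text
{'t': 0.0, 'q': [-1.3548, 0.3838, 0.0438, 1.5996, -0.0179, 1.1612, -0.0499], 'joint_velocities': [-0.0004, 0.0001, -0.0003, 0.0003, 0.0015, -0.0008, 0.0001], 'effort': [-0.0002, -43.3465, 1.0245, -24.9514, 0.0107, 0.0113, -0.0], 'eef_pos': [0.2004, 0.6173, 0.2299], 'eef_rot': [-1.5734, -0.0001, -0.3137], 'ft_force': [-0.2784, 0.4722, 0.096], 'wrist_torque': [-0.0132, 0.0177, 0.0023], 'gripper_width': 1.0034}
scene 381.89183642351225 381.89183642351225 253.0145066831807 182.6564526062956 [[0.7963, -0.4685, 0.3826, 0.1539], [-0.6049, -0.6215, 0.4979, -0.5798], [0.0044, -0.6279, -0.7783, 0.9045], [0.0, 0.0, 0.0, 1.0]]
top 392.7631078375834 392.7631078375834 255.627455834935 194.2976279808417 [[0.0173, -0.9904, 0.1375, 0.3986], [-0.9998, -0.0155, 0.0146, -0.0823], [-0.0123, -0.1377, -0.9904, 1.1711], [0.0, 0.0, 0.0, 1.0]]
```

View pics/scene0.png

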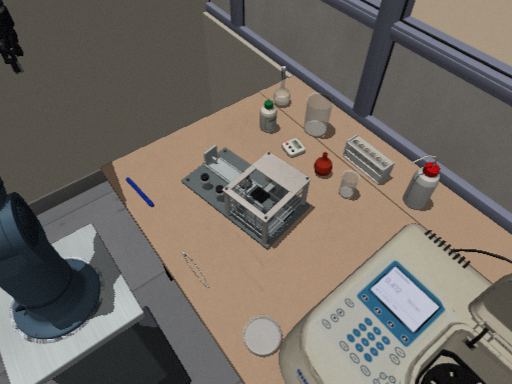

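View pics/top0.png

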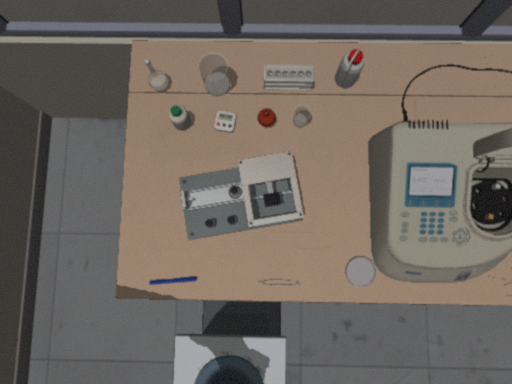

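Overview: the press is at top-image pixels about (180–302, 152–238), with its loading side (tab at about (185,200)) to the left. I'll zoom in for the features.

Run:
```python
import cv2
a=cv2.imread("pics/top0.png")[140:250,165:315]; cv2.imwrite("pics/top0z.png",cv2.resize(a,None,fx=5.3,fy=5.3,interpolation=cv2.INTER_CUBIC))
a=cv2.imread("pics/scene0.png")[135:250,175:320]; cv2.imwrite("pics/scene0z.png",cv2.resize(a,None,fx=5,fy=5,interpolation=cv2.INTER_CUBIC))
```

```text
(no output)
```

View pics/top0z.png

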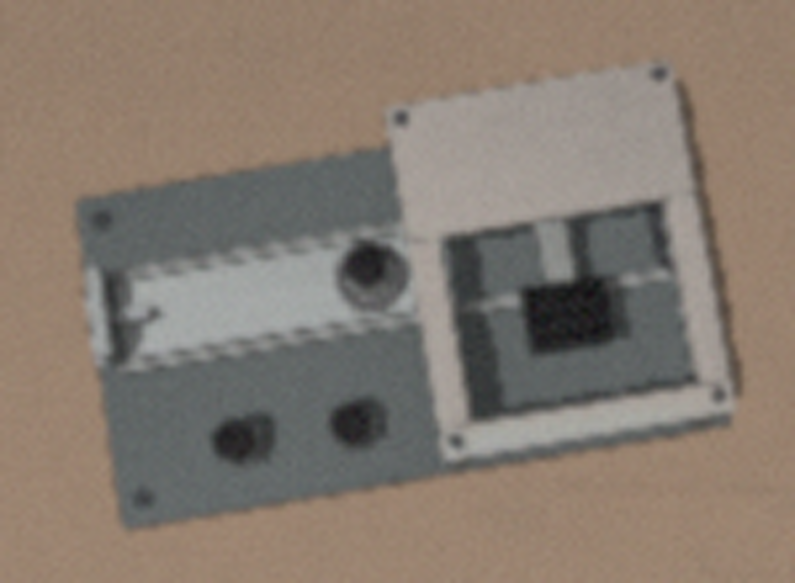

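View pics/scene0z.png

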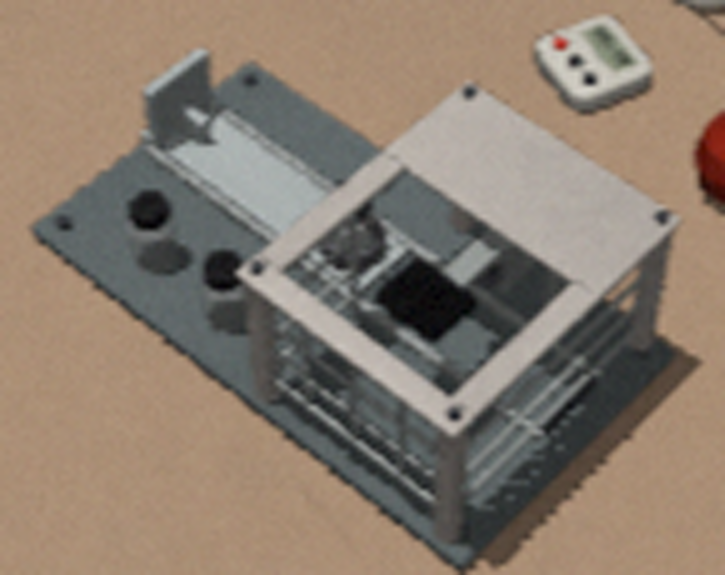

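```bash
cat > h.py <<'E'
from station import robot
import numpy as np, cv2
def proj(m,P):
    T=np.linalg.inv(m['pose']); p=np.asarray(P)@T[:3,:3].T+T[:3,3]
    return np.c_[m['fx']*p[:,0]/p[:,2]+m['cx'],m['fy']*p[:,1]/p[:,2]+m['cy']]
def press(v,P):
    P=np.asarray(P,float); c,s=np.cos(v[2]),np.sin(v[2])
    return np.c_[v[0]+c*P[:,0]-s*P[:,1],v[1]+s*P[:,0]+c*P[:,1],P[:,2]]
E
python3 - <<'E'
from h import *
from scipy.optimize import least_squares
M=np.array([[90,75,127],[90,-75,127],[-95,75,127],[-95,-75,127],[18,58,127],[18,-58,127],[95,260,12],[-95,260,12]])/1e3
zt=np.array([[388,108],[665,62],[447,462],[735,408],[443,240],[663,203],[75,200],[125,527]])
ut=(zt+.5)/5.3-.5+[165,140]
ks=[0,1,2,3,6,7]
zs=np.array([[468,82],[678,218],[240,272],[455,430],[250,62],[32,232]])
us=(zs+.5)/5-.5+[175,135]
mt,ms=robot.camera_model("top"),robot.camera_model("scene")
def f(v,a=1,b=1): return np.r_[a*(proj(mt,press(v,M))-ut).ravel(),b*(proj(ms,press(v,M[ks]))-us).ravel()]
for a,b in((1,1),(1,0),(0,1)):
    r=least_squares(f,[.55,.1,.1],args=(a,b)); print(r.x,np.round(r.fun,1).tolist())
v=least_squares(f,[.55,.1,.1]).x; np.save("v.npy",v)
print(press(v,[[-30,0,110],[0,0,0],[0,245,50]]and np.array([[-30,0,110],[0,0,0],[0,245,50]])/1e3))
zz=np.array([[90,270],[100,360]]); 
# paddle centre via top cam ray at z=.11 ; tab
def ray(m,u,z):
    d=m['pose'][:3,:3]@[(u[0]-m['cx'])/m['fx'],(u[1]-m['cy'])/m['fy'],1]; o=m['pose'][:3,3]; return o+d*(z-o[2])/d[2]
def topress(p): 
    c,s=np.cos(v[2]),np.sin(v[2]); d=p-np.r_[v[:2],0]; return np.round([c*d[0]+s*d[1],-s*d[0]+c*d[1],p[2]],4)
for n,z,h in (("paddle",(568,316),.11),("tabtop outer back",(88,268),.07),("tabtop outer front",(102,364),.07),("tabtop inner back",(103,266),.07),("vialtop",(368,265),.07),("spareA",(240,440),.062),("spareB",(357,424),.062)):
    p=ray(mt,(np.array(z)+.5)/5.3-.5+[165,140],h); print(n,p.round(4),topress(p))
for n,z,h in (("tabtop L",(146,95),.07),("tabtop R",(207,50),.07),("paddle",(425,300),.11)):
    p=ray(ms,(np.array(z)+.5)/5-.5+[175,135],h); print('s',n,p.round(4),topress(p))
E
```

```text
[ 0.56430392 -0.10587067  0.18963603] [-0.6, -0.6, 1.4, -1.3, -0.2, -0.2, 1.0, 0.2, -0.3, -0.8, 0.5, -1.2, -0.2, -0.4, -0.3, 0.6, -0.6, -0.3, 0.6, 0.1, -1.6, 0.3, -0.5, 1.5, -0.5, -0.4, -1.2, -0.8]
[ 0.56289235 -0.10540802  0.18735032] [-0.7, -0.1, 1.4, -0.7, -0.5, 0.2, 0.8, 0.8, -0.5, -0.4, 0.4, -0.6, -0.3, -0.2, -0.6, 0.9, -0.0, -0.0, 0.0, 0.0, -0.0, 0.0, -0.0, 0.0, -0.0, -0.0, -0.0, -0.0]
[ 0.56640752 -0.10619398  0.19334724] [-0.0, -0.0, 0.0, -0.0, 0.0, -0.0, 0.0, -0.0, -0.0, -0.0, 0.0, -0.0, -0.0, -0.0, -0.0, 0.0, -0.1, -0.6, 1.2, -0.3, -0.8, 0.1, 0.4, 1.2, -0.2, -0.5, -0.7, -0.8]
[[ 0.53484173 -0.11152571  0.11      ]
 [ 0.56430392 -0.10587067  0.        ]
 [ 0.51812106  0.13473719  0.05      ]]
paddle [ 0.5331 -0.1108  0.11  ] [-0.0316  0.001   0.11  ]
tabtop outer back [0.56   0.1456 0.07  ] [0.0432 0.2478 0.07  ]
tabtop outer front [0.5084 0.1359 0.07  ] [-0.0093  0.2479  0.07  ]
tabtop inner back [0.5612 0.1376 0.07  ] [0.0429 0.2397 0.07  ]
vialtop [ 0.564  -0.0046  0.07  ] [0.0187 0.0995 0.07  ]
spareA [0.4697 0.0619 0.062 ] [-0.0612  0.1826  0.062 ]
spareB [ 4.793e-01 -3.000e-04  6.200e-02] [-0.0636  0.1197  0.062 ]
s tabtop L [0.5141 0.1315 0.07  ] [-0.0046  0.2426  0.07  ]
s tabtop R [0.5641 0.1409 0.07  ] [0.0463 0.2424 0.07  ]
s paddle [ 0.5339 -0.1137  0.11  ] [-0.0313 -0.002   0.11  ]
```

Press at (0.564, −0.106), yaw 0.19; the two cameras agree to a few mm, and the paddle and tab points land where the press model says. I'll shut the gripper and travel high toward the outer side of the tab.

```bash
python3 -m pendant '{"xyz":[[0.01,0,-0.007],[0.02,0,-0.014],[0.028,0,-0.02],[0.028,0,-0.02],[0.028,0,-0.02],[0.028,0,-0.02],[0.028,0,-0.02],[0.028,0,-0.02],[0.028,0,-0.02],[0.028,0,-0.02]],"delta_rot":[[0,0,0],[0,0,0],[0,0,0],[0,0,0],[0,0,0],[0,0,0],[0,0,0],[0,0,0],[0,0,0],[0,0,0]],"hand":[-1,-1,-1,-1,-1,-1,-1,-1,-1,-1]}'
```

```text
t: 0.93
eef_pos: [0.3864, 0.3555, 0.224]
eef_rot: [-1.582, 0.007, -0.296]
ft_force: [0.3, -0.2, 0.3]
gripper_width: -0.003
```

```bash
python3 -m pendant '{"xyz":[[0.03,0,-0.019],[0.03,0,-0.019],[0.03,0,-0.019],[0.03,0,-0.019],[0.03,0,-0.019],[0.0,0,0],[0,0,0],[0,0,0],[0,0,0],[0,0,0]],"delta_rot":[[0,0,0],[0,0,0],[0,0,0],[0,0,0],[0,0,0],[0,-0.12,0],[0,-0.12,0],[0,-0.12,0],[0,-0.12,0],[0,0,0]],"hand":[-1,-1,-1,-1,-1,-1,-1,-1,-1,-1]}'
cat > w.py <<'E'
from h import *
import sys
from scipy.spatial.transform import Rotation as R
v=np.load("v.npy"); s=robot.get_state(); p=s['eef_pos']; Rm=R.from_euler('xyz',s['eef_rot']).as_matrix()
c,sn=np.cos(v[2]),np.sin(v[2]); d=np.array(p)-[v[0],v[1],0]
print('t',s['t'],'own',np.round([c*d[0]+sn*d[1],-sn*d[0]+c*d[1],p[2]],4),'rot',np.round(s['eef_rot'],3),'f',np.round(s['ft_force'],2))
g=np.array(eval(sys.argv[1])); gw=press(v,[g])[0]
print('tool shift',np.round(Rm.T@(gw-p),4))
Rt=R.from_euler('xyz',[-np.pi/2,0,v[2]]).as_matrix()
print('tool rotvec',np.round(R.from_matrix(Rm.T@Rt).as_rotvec(),3))
E
python3 w.py "[.018,.30,.045]"
```

```text
t: 1.77
eef_pos: [0.5103, 0.1836, 0.2215]
eef_rot: [-1.587, 0.016, 0.173]
ft_force: [-0.5, 0.7, -0.2]
gripper_width: 0.001
t 1.7667 own [0.0015 0.2945 0.2215] rot [-1.587  0.016  0.173] f [-0.54  0.7  -0.16]
tool shift [0.0192 0.1761 0.0087]
tool rotvec [ 0.016 -0.017 -0.016]
```

```bash
python3 -m pendant '{"xyz":[[0.019,0,0.009],[0,0.02,0],[0,0.03,0],[0,0.03,0],[0,0.03,0],[0,0.03,0],[0,0.02,0],[0,0,0]],"delta_rot":[[0.016,-0.017,-0.016],[0,0,0],[0,0,0],[0,0,0],[0,0,0],[0,0,0],[0,0,0],[0,0,0]],"hand":[-1,-1,-1,-1,-1,-1,-1,-1]}'
python3 w.py "[.018,.27,.045]"
python3 - <<'E'
from h import *
a=robot.capture("scene")[100:250,150:350]; cv2.imwrite("pics/s1.png",cv2.resize(a,None,fx=4,fy=4,interpolation=cv2.INTER_CUBIC)[:,:,::-1])
a=robot.capture("top")[120:250,145:315]; cv2.imwrite("pics/t1.png",cv2.resize(a,None,fx=4,fy=4,interpolation=cv2.INTER_CUBIC)[:,:,::-1])
E
```

```text
t: 2.43
eef_pos: [0.5297, 0.192, 0.058]
eef_rot: [-1.568, -0.006, 0.161]
ft_force: [-0.7, 0.6, -0.2]
gripper_width: -0.002
t 2.4333 own [0.0221 0.2991 0.058 ] rot [-1.568 -0.006  0.161] f [-0.69  0.55 -0.18]
tool shift [-0.0034  0.0129 -0.0292]
tool rotvec [-0.002 -0.029  0.006]
```

View pics/s1.png

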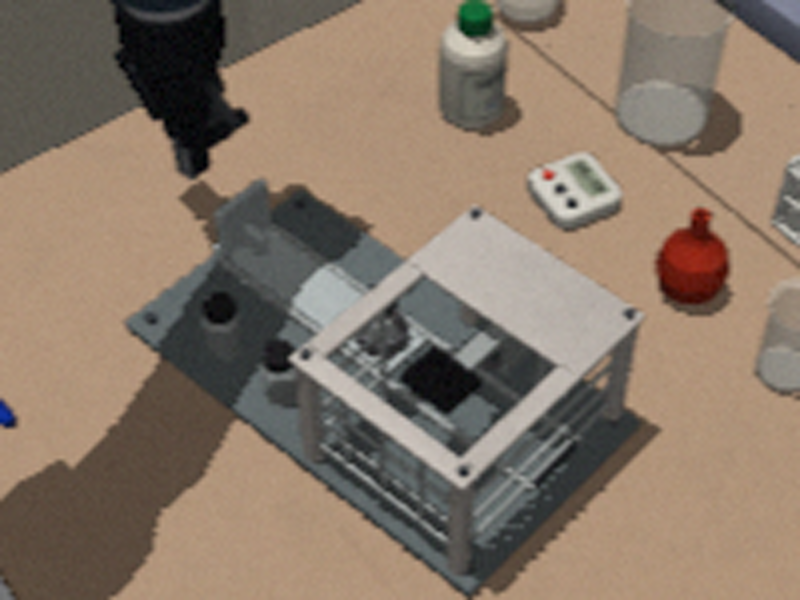

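View pics/t1.png

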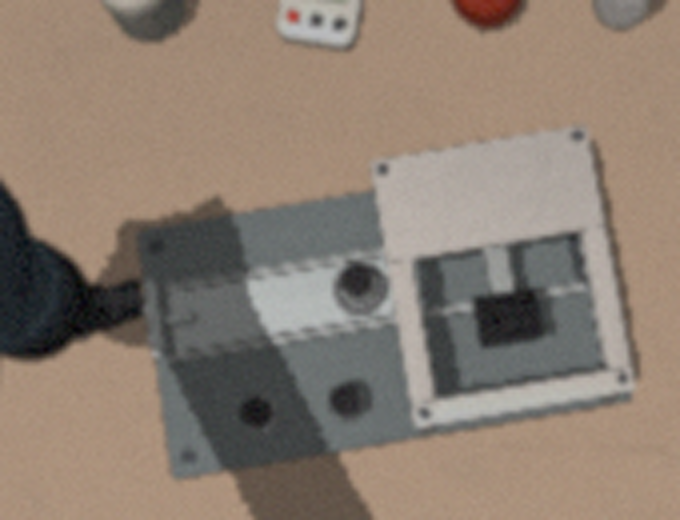

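Run:
```python
from h import *
from scipy.spatial.transform import Rotation as R
s=robot.get_state(); m=robot.camera_model("wrist")
Rm=R.from_euler('xyz',s['eef_rot']).as_matrix()
print("cam in tool",Rm.T@(m['pose'][:3,3]-s['eef_pos']), "axis",Rm.T@m['pose'][:3,2])
a=robot.capture("wrist"); cv2.imwrite("pics/w1.png",a[:,:,::-1])
```

```text
cam in tool [-0.07149016 -0.14145781 -0.00031847] axis [2.79683903e-01 9.60091916e-01 6.53598589e-04]
```

View pics/w1.png

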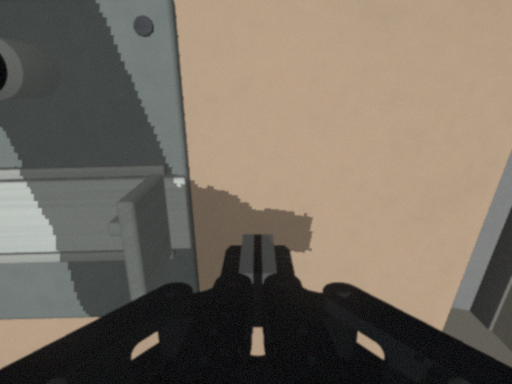

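Run:
```python
from h import *
from scipy.spatial.transform import Rotation as R
s=robot.get_state(); m=robot.camera_model("wrist")
Rm=R.from_euler('xyz',s['eef_rot']).as_matrix(); o=Rm.T@(m['pose'][:3,3]-s['eef_pos']); print(m['fx'])
for u in((240,240),(275,240),(240,275),(228,248),(205,290),(178,285),(345,285),(60,340),(5,370)):
  d=Rm.T@m['pose'][:3,:3]@[(u[0]-m['cx'])/m['fx'],(u[1]-m['cy'])/m['fy'],1]
  for X in(-.012,.0,.012): print(u,X,np.round((o+d*(X-o[0])/d[0])*1e3),end=' ')
  print()
```

```text
340.76793714344893
(240, 240) -0.012 [-12. -11.  -7.] (240, 240) 0.0 [ 0. 16. -9.] (240, 240) 0.012 [ 12.  42. -10.] 
(275, 240) -0.012 [-12. -11.   7.] (275, 240) 0.0 [ 0. 16.  9.] (275, 240) 0.012 [12. 42. 10.] 
(240, 275) -0.012 [-12. -39.  -6.] (240, 275) 0.0 [  0. -18.  -7.] (240, 275) 0.012 [12.  2. -8.] 
(228, 248) -0.012 [-12. -18. -12.] (228, 248) 0.0 [  0.   7. -14.] (228, 248) 0.012 [ 12.  31. -17.] 
(205, 290) -0.012 [-12. -48. -17.] (205, 290) 0.0 [  0. -29. -20.] (205, 290) 0.012 [ 12. -10. -23.] 
(178, 285) -0.012 [-12. -45. -26.] (178, 285) 0.0 [  0. -26. -31.] (178, 285) 0.012 [ 12.  -6. -36.] 
(345, 285) -0.012 [-12. -45.  28.] (345, 285) 0.0 [  0. -26.  33.] (345, 285) 0.012 [12. -6. 39.] 
(60, 340) -0.012 [-12. -70. -50.] (60, 340) 0.0 [  0. -56. -59.] (60, 340) 0.012 [ 12. -41. -69.] 
(5, 370) -0.012 [-12. -80. -57.] (5, 370) 0.0 [  0. -67. -68.] (5, 370) 0.012 [ 12. -55. -79.]
```

The tool is on the outer side of the tab. The shut fingers' bulge (±31 mm at 26–45 mm above the tip) stays inside the window's half-width of 58 mm at press depth. Starting a gentle push now.

```bash
python3 -m pendant '{"xyz":[[-0.003,0.006,-0.005],[0,0,-0.01],[0,0,-0.01],[0,0,-0.008],[0,0,-0.006],[0,0,-0.006],[0,0,-0.008],[0,0,-0.008],[0,0,-0.008],[0,0,-0.008]],"delta_rot":[[0,-0.029,0.006],[0,0,0],[0,0,0],[0,0,0],[0,0,0],[0,0,0],[0,0,0],[0,0,0],[0,0,0],[0,0,0]],"hand":[-1,-1,-1,-1,-1,-1,-1,-1,-1,-1]}'
python3 w.py "[.018,.156,.052]"
```

```text
t: 3.42
eef_pos: [0.5544, 0.1183, 0.0679]
eef_rot: [-1.556, -0.03, 0.189]
ft_force: [-0.3, 2.0, 1.2]
gripper_width: -0.001
t 3.4167 own [0.0326 0.2221 0.0679] rot [-1.556 -0.03   0.189] f [-0.31  1.98  1.18]
tool shift [-0.015   0.0145 -0.0663]
tool rotvec [-0.015 -0.     0.03 ]
```

The tip drifted (z rose to 0.068, x by +14 mm). Checking before continuing.

```bash
python3 - <<'E'
from h import *
a=robot.capture("scene")[100:250,150:350]; cv2.imwrite("pics/s2.png",cv2.resize(a,None,fx=4,fy=4,interpolation=cv2.INTER_CUBIC)[:,:,::-1])
a=robot.capture("wrist"); cv2.imwrite("pics/w2.png",a[:,:,::-1])
E
python3 w.py "[.018,.156,.052]"
```

```text
t 3.5167 own [0.0326 0.2195 0.0679] rot [-1.558 -0.031  0.186] f [-0.96 -0.88  0.71]
tool shift [-0.0148  0.0146 -0.0637]
tool rotvec [-0.012 -0.004  0.031]
```

View pics/s2.png

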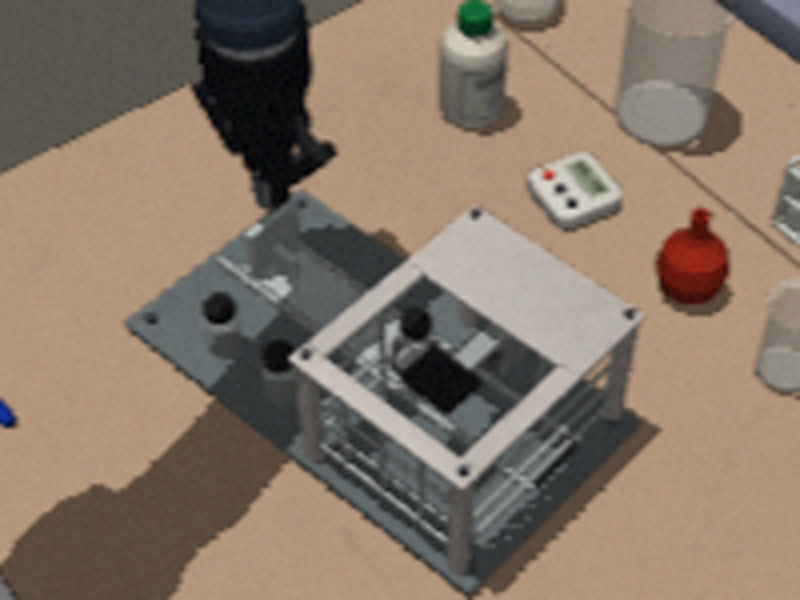

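View pics/w2.png

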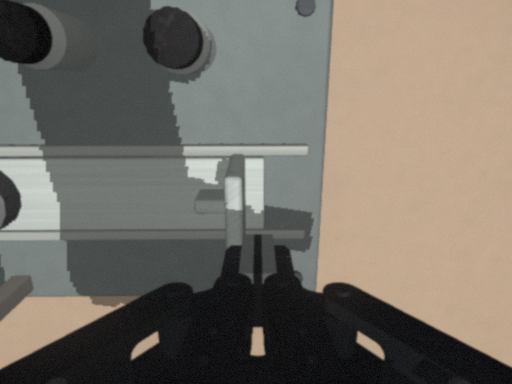

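The tab has moved and the finger bears only near its top edge and +x end; the vial is upright (cap at about (415,325) in the zoom). I'll back off, re-centre lower, then push in shorter batches.

```bash
python3 -m pendant '{"xyz":[[0,0,0.01],[0,0,0.008],[-0.013,0.012,0],[-0.003,0.012,0],[0,0,0]],"delta_rot":[[0,0,0],[-0.012,-0.004,0.031],[0,0,0],[0,0,0],[0,0,0]],"hand":[-1,-1,-1,-1,-1]}'
python3 w.py "[.018,.156,.048]"
```

```text
t: 3.93
eef_pos: [0.5374, 0.1318, 0.0445]
eef_rot: [-1.573, -0.002, 0.189]
ft_force: [-0.0, 0.5, -1.1]
gripper_width: -0.0
t 3.9333 own [0.0184 0.2385 0.0445] rot [-1.573 -0.002  0.189] f [-0.04  0.47 -1.1 ]
tool shift [-0.0004 -0.0034 -0.0825]
tool rotvec [ 0.002 -0.001  0.002]
```

```bash
python3 -m pendant '{"xyz":[[0,0,-0.008],[-0.0005,0,-0.008],[-0.0005,0,-0.006],[-0.0005,0,-0.006],[-0.0005,0,-0.008]],"delta_rot":[[0,0,0],[0,0,0],[0,0,0],[0,0,0],[0,0,0]],"hand":[-1,-1,-1,-1,-1]}'
python3 w.py "[.018,.156,.048]"
```

```text
t: 4.35
eef_pos: [0.5429, 0.0992, 0.0453]
eef_rot: [-1.569, -0.004, 0.196]
ft_force: [0.3, 2.1, -0.6]
gripper_width: -0.001
t 4.35 own [0.0176 0.2055 0.0453] rot [-1.569 -0.004  0.196] f [ 0.25  2.11 -0.63]
tool shift [ 0.0001 -0.0027 -0.0495]
tool rotvec [-0.002  0.006  0.004]
```

Good: contact at 2 N and the pose holds. Continuing.

```bash
python3 -m pendant '{"xyz":[[0,0,-0.008],[0,0,-0.008],[0,0,-0.008],[0,0,-0.007],[0,0,-0.005]],"delta_rot":[[0,0.006,0],[0,0,0],[0,0,0],[0,0,0],[0,0,0]],"hand":[-1,-1,-1,-1,-1]}'
python3 w.py "[.018,.156,.048]"
```

```text
t: 4.77
eef_pos: [0.5507, 0.0583, 0.046]
eef_rot: [-1.569, -0.004, 0.186]
ft_force: [0.1, 2.1, -1.7]
gripper_width: -0.001
t 4.7667 own [0.0176 0.1638 0.046 ] rot [-1.569 -0.004  0.186] f [ 0.08  2.12 -1.74]
tool shift [ 0.0004 -0.002  -0.0078]
tool rotvec [-0.002 -0.004  0.004]
```

```bash
python3 -m pendant '{"xyz":[[0,0,-0.004],[0,0,-0.004],[0,0,-0.004]],"delta_rot":[[0,0,0],[0,0,0],[0,0,0]],"hand":[-1,-1,-1]}'
python3 w.py "[.018,.156,.048]"
```

```text
t: 5.02
eef_pos: [0.5509, 0.057, 0.0461]
eef_rot: [-1.553, -0.002, 0.189]
ft_force: [-2.1, 7.0, 1.2]
gripper_width: -0.004
t 5.0167 own [0.0176 0.1624 0.0461] rot [-1.553 -0.002  0.189] f [-2.09  7.04  1.18]
tool shift [ 0.0004 -0.002  -0.0064]
tool rotvec [-0.018 -0.001  0.002]
```

Stalled at own y = 0.162 with 7 N, which is about where the stop should be (face 0.147 + 14 mm finger). One firmer push, then look.

```bash
python3 -m pendant '{"xyz":[[0,0,-0.008],[0,0,-0.008],[0,0,-0.008]],"delta_rot":[[0,0,0],[0,0,0],[0,0,0]],"hand":[-1,-1,-1]}'
python3 w.py "[.018,.18,.048]"
python3 - <<'E'
from h import *
a=robot.capture("scene")[100:250,150:350]; cv2.imwrite("pics/s3.png",cv2.resize(a,None,fx=4,fy=4,interpolation=cv2.INTER_CUBIC)[:,:,::-1])
a=robot.capture("top")[140:250,165:315]; cv2.imwrite("pics/t3.png",cv2.resize(a,None,fx=5.3,fy=5.3,interpolation=cv2.INTER_CUBIC)[:,:,::-1])
E
```

```text
t: 5.27
eef_pos: [0.5505, 0.0574, 0.0465]
eef_rot: [-1.523, 0.005, 0.204]
ft_force: [-3.9, 12.7, 3.5]
gripper_width: -0.0
t 5.2667 own [0.0172 0.1629 0.0465] rot [-1.523  0.005  0.204] f [-3.86 12.67  3.46]
tool shift [ 0.001  -0.0007  0.0171]
tool rotvec [-0.048  0.014 -0.006]
```

View pics/s3.png

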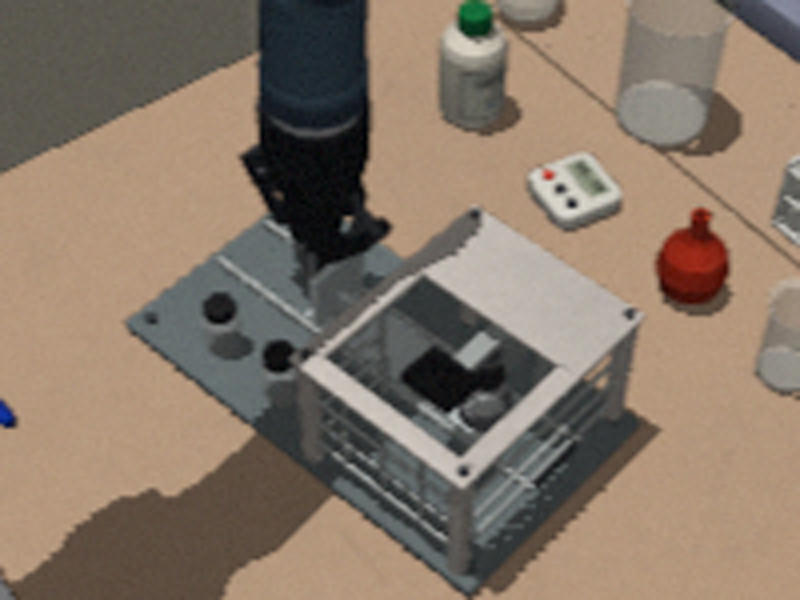

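View pics/t3.png

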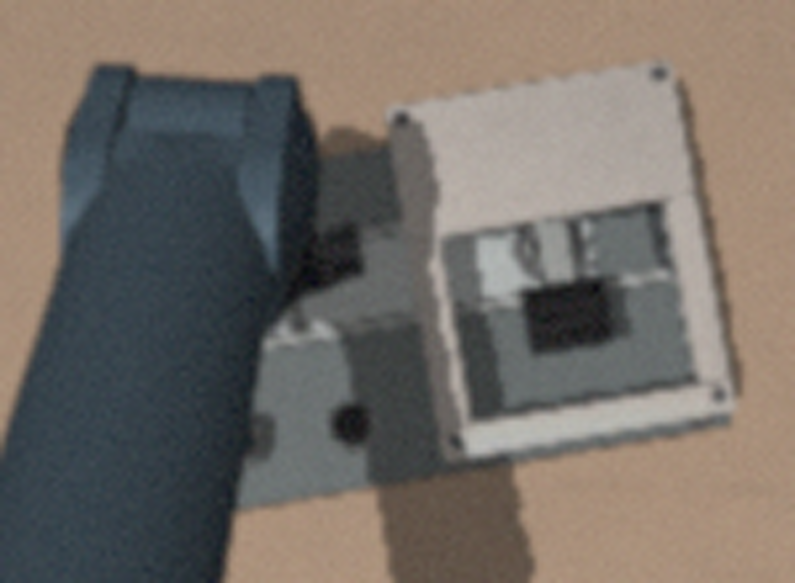

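The carriage rests on its stop: 12.7 N gives no more travel and the vial stands beside/under the lever at (487,395). Backing off, then lifting.

```bash
python3 -m pendant '{"xyz":[[0,0,0.012],[0,0,0.012],[0,-0.02,0],[0,-0.03,0],[0,-0.035,0],[0,-0.035,0],[0,-0.035,0],[0,-0.02,0],[0,0,0]],"delta_rot":[[0,0,0],[-0.048,0.014,-0.006],[0,0,0],[0,0,0],[0,0,0],[0,0,0],[0,0,0],[0,0,0],[0,0,0]],"hand":[-1,-1,-1,-1,-1,-1,-1,-1,-1]}'
python3 w.py "[-.032,0,.20]"
python3 - <<'E'
from h import *
a=robot.capture("scene")[100:250,150:350]; cv2.imwrite("pics/s4.png",cv2.resize(a,None,fx=4,fy=4,interpolation=cv2.INTER_CUBIC)[:,:,::-1])
E
```

```text
t: 6.12
eef_pos: [0.5452, 0.0788, 0.2298]
eef_rot: [-1.582, 0.002, 0.189]
ft_force: [-0.1, -0.9, 0.6]
gripper_width: -0.002
t 6.1167 own [0.016  0.185  0.2298] rot [-1.582  0.002  0.189] f [-0.07 -0.91  0.59]
tool shift [-0.0478  0.0319 -0.1846]
tool rotvec [ 0.011 -0.001 -0.002]
```

View pics/s4.png

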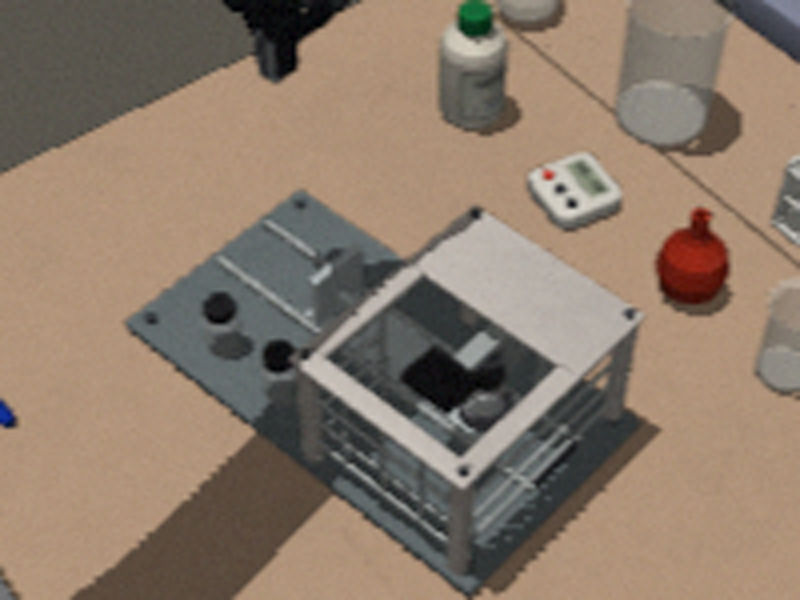

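```bash
python3 - <<'E'
from h import *
v=np.load("v.npy"); m=robot.camera_model("scene")
for y in(.145,.148,.152,.158): print(y,(proj(m,press(v,[[-.007,y,.07],[.043,y,.07]]))-[150,100])*4)
E
python3 -m pendant '{"xyz":[[-0.005,0,-0.02],[-0.006,0,-0.025],[-0.006,0,-0.025],[-0.006,0,-0.025],[-0.006,0,-0.025],[-0.006,0,-0.025],[-0.006,0,-0.02],[0,0,-0.01],[0,0,0]],"delta_rot":[[0.011,0,0],[0,0,0],[0,0,0],[0,0,0],[0,0,0],[0,0,0],[0,0,0],[0,0,0],[0,0,0]],"hand":[-1,-1,-1,-1,-1,-1,-1,-1,-1]}'
python3 w.py "[-.032,0,.16]"
```

```text
0.145 [[306.32988833 282.70999981]
 [353.96839983 244.45281758]]
0.148 [[303.35240031 280.5915585 ]
 [351.00009634 242.42116485]]
0.152 [[299.39292367 277.77444595]
 [347.05261492 239.71931465]]
0.158 [[293.47611411 273.56471826]
 [341.15326561 235.68151018]]
t: 6.92
eef_pos: [0.5296, -0.1118, 0.2167]
eef_rot: [-1.575, 0.022, 0.189]
ft_force: [0.5, -0.7, 0.2]
gripper_width: -0.003
t 6.9167 own [-0.0352  0.0007  0.2167] rot [-1.575  0.022  0.189] f [ 0.53 -0.71  0.21]
tool shift [ 0.0045  0.0566 -0.0005]
tool rotvec [ 0.004 -0.    -0.022]
```

The tab edge matches the fully-in prediction (own y ≤ 0.145). Now over the window; correct the tilt and descend to just above it.

```bash
python3 -m pendant '{"xyz":[[0.0045,0.01,0],[0,0.02,0],[0,0.02,0],[0,0,0]],"delta_rot":[[0.004,0,-0.022],[0,0,0],[0,0,0],[0,0,0]],"hand":[-1,-1,-1,-1]}'
python3 w.py "[-.032,0,.115]"
python3 - <<'E'
from h import *
cv2.imwrite("pics/w5.png",robot.capture("wrist")[:,:,::-1])
a=robot.capture("scene")[100:250,150:350]; cv2.imwrite("pics/s5.png",cv2.resize(a,None,fx=4,fy=4,interpolation=cv2.INTER_CUBIC)[:,:,::-1])
E
```

```text
t: 7.25
eef_pos: [0.5339, -0.1085, 0.1628]
eef_rot: [-1.569, 0.001, 0.189]
ft_force: [-2.0, 0.5, -0.6]
gripper_width: -0.001
t 7.25 own [-0.0303  0.0031  0.1628] rot [-1.569e+00  1.000e-03  1.890e-01] f [-1.98  0.45 -0.56]
tool shift [-0.0016  0.0478 -0.0032]
tool rotvec [-0.002 -0.    -0.001]
```

View pics/w5.png

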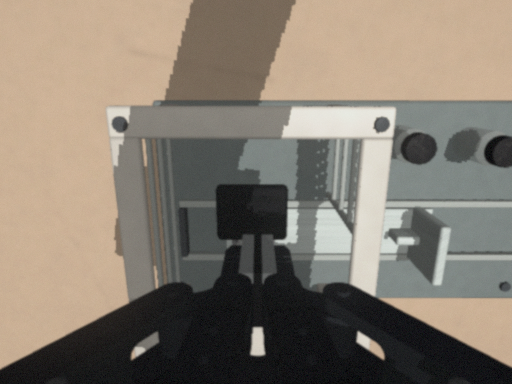

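View pics/s5.png

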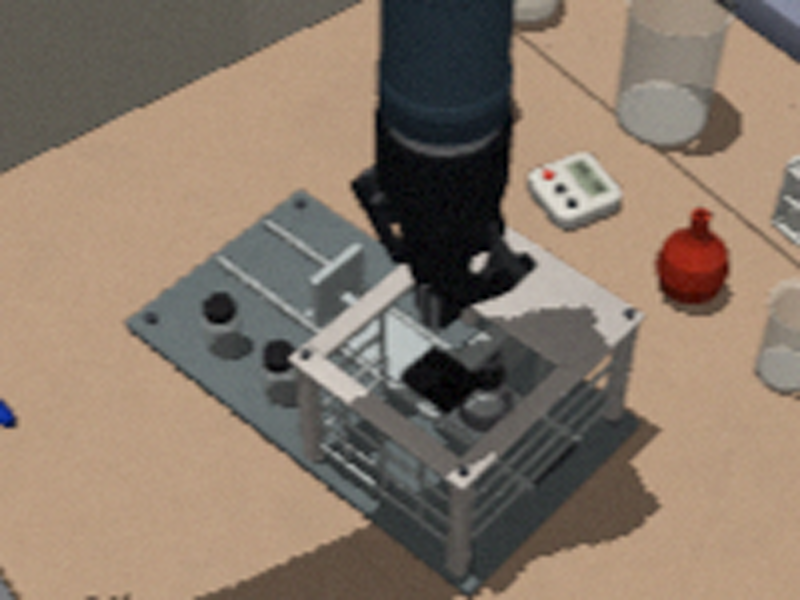

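The window frames the fingers cleanly: paddle centre at wrist pixel (252,212), window side edges at columns ~147 and ~357, tip at column 258. Quick check of prediction against the wrist image, then descend.

```bash
python3 - <<'E'
from h import *
v=np.load("v.npy"); m=robot.camera_model("wrist")
print(proj(m,press(v,np.array([[-30,0,110],[-78,58,127],[-78,-58,127],[-12,22,110],[-12,-22,110],[-48,22,110],[-48,-22,110]])/1e3)).round())
E
python3 -m pendant '{"xyz":[[-0.001,0.008,-0.003],[0,0.01,0],[0,0.01,0],[0,0.006,0]],"delta_rot":[[0,0,0],[0,0,0],[0,0,0],[0,0,0]],"hand":[-1,-1,-1,-1]}'
python3 w.py "[-.032,0,.091]"
```

```text
[[254. 209.]
 [363. 134.]
 [143. 134.]
 [289. 236.]
 [219. 236.]
 [290. 181.]
 [217. 181.]]
t: 7.68
eef_pos: [0.5409, -0.1105, 0.1341]
eef_rot: [-1.572, -0.014, 0.193]
ft_force: [0.1, 0.0, -0.1]
gripper_width: -0.005
t 7.6833 own [-2.390e-02 -1.000e-04  1.341e-01] rot [-1.572 -0.014  0.193] f [ 0.15  0.03 -0.12]
tool shift [-0.0087  0.043   0.0002]
tool rotvec [0.001 0.004 0.014]
```

Prediction agrees with the picture to ~3 px. Correct the x drift and go down to the paddle.

```bash
python3 -m pendant '{"xyz":[[-0.009,0.004,0],[-0.001,0.008,0],[-0.001,0.006,0]],"delta_rot":[[0,0.004,0.014],[0,0,0],[0,0,0]],"hand":[-1,-1,-1]}'
python3 w.py "[-.032,0,.091]"
```

```text
t: 7.93
eef_pos: [0.5295, -0.1125, 0.1142]
eef_rot: [-1.572, 0.001, 0.189]
ft_force: [0.5, -0.2, 0.6]
gripper_width: -0.0
t 7.9333 own [-0.0354  0.      0.1142] rot [-1.572e+00  1.000e-03  1.890e-01] f [ 0.53 -0.2   0.59]
tool shift [0.0035 0.0232 0.    ]
tool rotvec [ 0.001 -0.    -0.001]
```

```bash
python3 -m pendant '{"xyz":[[0.003,0.006,0],[0,0.006,0],[0,0.007,0],[0,0.007,0]],"delta_rot":[[0,0,0],[0,0,0],[0,0,0],[0,0,0]],"hand":[-1,-1,-1,-1]}'
python3 w.py "[-.032,0,.089]"
```

```text
t: 8.27
eef_pos: [0.5315, -0.1126, 0.0895]
eef_rot: [-1.568, 0.005, 0.188]
ft_force: [-17.1, 2.8, 57.2]
gripper_width: -0.001
t 8.2667 own [-0.0335 -0.0004  0.0895] rot [-1.568  0.005  0.188] f [-17.14   2.83  57.2 ]
tool shift [0.0015 0.0005 0.0004]
tool rotvec [-0.002 -0.002 -0.005]
```

On the stop (z = 0.0895), but 57 N is more than needed; the arm is stiff vertically, so hold with much smaller shifts.

```bash
python3 -m pendant '{"xyz":[[0,0.002,0],[0,0.002,0]],"delta_rot":[[0,0,0],[0,0,0]],"hand":[-1,-1]}'
python3 w.py "[-.032,0,.089]"
```

```text
t: 8.43
eef_pos: [0.5313, -0.1126, 0.0913]
eef_rot: [-1.562, 0.008, 0.187]
ft_force: [-6.6, 1.5, 12.4]
gripper_width: 0.006
t 8.4333 own [-0.0337 -0.0003  0.0913] rot [-1.562  0.008  0.187] f [-6.57  1.52 12.41]
tool shift [0.0017 0.0023 0.0003]
tool rotvec [-0.008 -0.003 -0.008]
```

```bash
python3 -m pendant '{"xyz":[[0,0.003,0],[0,0.003,0],[0,0.003,0],[0,0.003,0]],"delta_rot":[[0,0,0],[0,0,0],[0,0,0],[0,0,0]],"hand":[-1,-1,-1,-1]}'
python3 w.py "[-.032,0,.089]"
```

```text
t: 8.77
eef_pos: [0.5314, -0.1126, 0.0909]
eef_rot: [-1.552, 0.011, 0.185]
ft_force: [-8.0, 2.4, 21.3]
gripper_width: 0.002
t 8.7667 own [-0.0336 -0.0004  0.0909] rot [-1.552  0.011  0.185] f [-7.98  2.37 21.34]
tool shift [0.0016 0.0019 0.0003]
tool rotvec [-0.019 -0.005 -0.011]
```

```bash
python3 -m pendant '{"xyz":[[0,0.003,0],[0,0.003,0],[0,0.003,0],[0,0.003,0],[0,0.003,0],[0,0.003,0],[0,0.003,0],[0,0.003,0]],"delta_rot":[[-0.004,0,-0.003],[-0.004,0,-0.003],[-0.004,0,-0.003],[-0.004,0,-0.003],[-0.004,0,-0.003],[-0.004,0,-0.003],[-0.004,0,-0.003],[-0.004,0,-0.003]],"hand":[-1,-1,-1,-1,-1,-1,-1,-1]}'
python3 w.py "[-.032,0,.089]"
python3 - <<'E'
from h import *
a=robot.capture("scene")[100:250,150:350]; cv2.imwrite("pics/s6.png",cv2.resize(a,None,fx=4,fy=4,interpolation=cv2.INTER_CUBIC)[:,:,::-1])
cv2.imwrite("pics/w6.png",robot.capture("wrist")[:,:,::-1])
E
```

```text
t: 9.43
eef_pos: [0.5314, -0.1125, 0.0907]
eef_rot: [-1.564, -0.007, 0.18]
ft_force: [-8.8, 1.1, 21.8]
gripper_width: -0.001
t 9.4333 own [-0.0336 -0.0003  0.0907] rot [-1.564 -0.007  0.18 ] f [-8.81  1.13 21.79]
tool shift [0.0015 0.0018 0.0003]
tool rotvec [-0.007 -0.01   0.007]
```

View pics/s6.png

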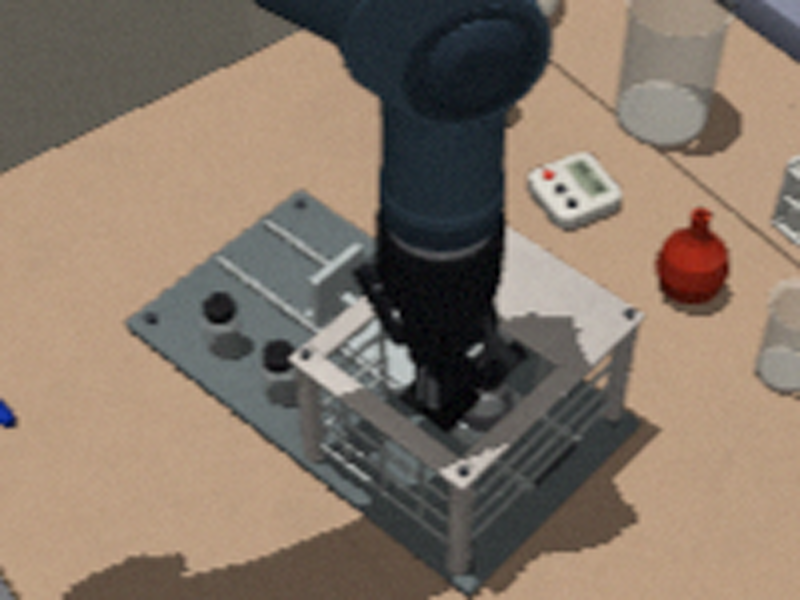

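View pics/w6.png

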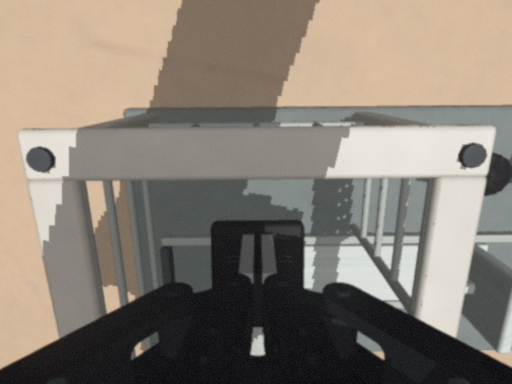

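The paddle (wrist 212–303, 222–290) is pressed at 22 N; fingers are well clear of the window edges (columns ~95 and ~425). Holding for more than two seconds.

```bash
python3 -m pendant '{"xyz":[[0,0.003,0],[0,0.003,0],[0,0.003,0],[0,0.003,0],[0,0.003,0],[0,0.003,0],[0,0.003,0],[0,0.003,0],[0,0.003,0],[0,0.003,0]],"delta_rot":[[-0.003,0,0],[-0.003,0,0],[-0.003,0,0],[-0.003,0,0],[-0.003,0,0],[-0.003,0,0],[-0.003,0,0],[-0.003,0,0],[-0.003,0,0],[-0.003,0,0]],"hand":[-1,-1,-1,-1,-1,-1,-1,-1,-1,-1]}'
python3 w.py "[-.032,0,.089]"
```

```text
t: 10.37
eef_pos: [0.5313, -0.1125, 0.0908]
eef_rot: [-1.568, 0.001, 0.174]
ft_force: [-9.5, 0.8, 22.0]
gripper_width: 0.0
t 10.3667 own [-0.0336 -0.0003  0.0908] rot [-1.568e+00  1.000e-03  1.740e-01] f [-9.48  0.84 22.01]
tool shift [0.0016 0.0018 0.0003]
tool rotvec [-0.003 -0.015 -0.001]
```

```bash
python3 -m pendant '{"xyz":[[0,0.003,0],[0,0.003,0],[0,0.003,0],[0,0.003,0],[0,0.003,0],[0,0.003,0],[0,0.003,0],[0,0.003,0],[0,0.003,0],[0,0.003,0]],"delta_rot":[[-0.003,0,0],[-0.003,0,0],[-0.003,0,0],[-0.003,0,0],[-0.003,0,0],[-0.003,0,0],[-0.003,0,0],[-0.003,0,0],[-0.003,0,0],[-0.003,0,0]],"hand":[-1,-1,-1,-1,-1,-1,-1,-1,-1,-1]}'
python3 w.py "[-.032,0,.089]"
```

```text
t: 11.2
eef_pos: [0.5314, -0.1125, 0.0909]
eef_rot: [-1.573, 0.009, 0.169]
ft_force: [-9.3, 1.1, 22.0]
gripper_width: -0.001
t 11.2 own [-0.0336 -0.0003  0.0909] rot [-1.573  0.009  0.169] f [-9.29  1.14 21.98]
tool shift [0.0016 0.0018 0.0003]
tool rotvec [ 0.002 -0.02  -0.009]
```

```bash
python3 -m pendant '{"xyz":[[0,0.003,0],[0,0.003,0],[0,0.003,0],[0,0.003,0],[0,-0.003,0],[0,-0.005,0],[0,-0.006,0],[0,-0.006,0],[0,-0.006,0]],"delta_rot":[[0,-0.004,0],[0,-0.004,0],[0,-0.004,0],[0,-0.004,0],[0,-0.002,0],[0,0,0],[0,0,0],[0,0,0],[0,0,0]],"hand":[-1,-1,-1,-1,-1,-1,-1,-1,-1]}'
python3 w.py "[-.032,0,.2]"
```

```text
t: 11.95
eef_pos: [0.5322, -0.1126, 0.1203]
eef_rot: [-1.559, 0.012, 0.185]
ft_force: [-0.7, 1.0, -0.4]
gripper_width: -0.0
t 11.95 own [-0.0328 -0.0006  0.1203] rot [-1.559  0.012  0.185] f [-0.67  0.95 -0.37]
tool shift [-0.0002 -0.0797  0.0015]
tool rotvec [-0.012 -0.004 -0.012]
```

```bash
python3 -m pendant '{"xyz":[[0,-0.01,0],[0,-0.02,0],[0,-0.025,0],[0,-0.025,0],[0,-0.025,0],[0,-0.025,0],[0,-0.015,0]],"delta_rot":[[-0.012,0,-0.012],[0,0,0],[0,0,0],[0,0,0],[0,0,0],[0,0,0],[0,0,0]],"hand":[-1,-1,-1,-1,-1,-1,-1]}'
python3 w.py "[-.032,0.2,.28]"
```

```text
t: 12.53
eef_pos: [0.5292, -0.1116, 0.2681]
eef_rot: [-1.575, 0.005, 0.185]
ft_force: [0.9, -1.1, -0.0]
gripper_width: 0.0
t 12.5333 own [-0.0355  0.001   0.2681] rot [-1.575  0.005  0.185] f [ 0.94 -1.11 -0.05]
tool shift [ 0.0025 -0.0127  0.199 ]
tool rotvec [ 0.004 -0.005 -0.005]
```

Clear of the guard. Move aside at height and take the final look.

```bash
python3 -m pendant '{"xyz":[[0,-0.01,0.02],[0,0,0.03],[0,0,0.03],[0,0,0.03],[0,0,0.03],[0,0,0.03],[0,0,0.03],[0,0,0.02],[0,0,0],[0,0,0]],"delta_rot":[[0,0,0],[0,0,0],[0,0,0],[0,0,0],[0,0,0],[0,0,0],[0,0,0],[0,0,0],[0,0,0],[0,0,0]],"hand":[-1,-1,-1,-1,-1,-1,-1,-1,-1,-1]}'
python3 - <<'E'
from h import *
a=robot.capture("scene")[100:250,150:350]; cv2.imwrite("pics/s7.png",cv2.resize(a,None,fx=4,fy=4,interpolation=cv2.INTER_CUBIC)[:,:,::-1])
a=robot.capture("top")[80:290,150:390]; cv2.imwrite("pics/t7.png",cv2.resize(a,None,fx=2.8,fy=2.8,interpolation=cv2.INTER_CUBIC)[:,:,::-1])
E
```

```text
t: 13.37
eef_pos: [0.4924, 0.1107, 0.2865]
eef_rot: [-1.582, -0.023, 0.177]
ft_force: [0.9, 0.1, 1.0]
gripper_width: 0.0
```

View pics/s7.png

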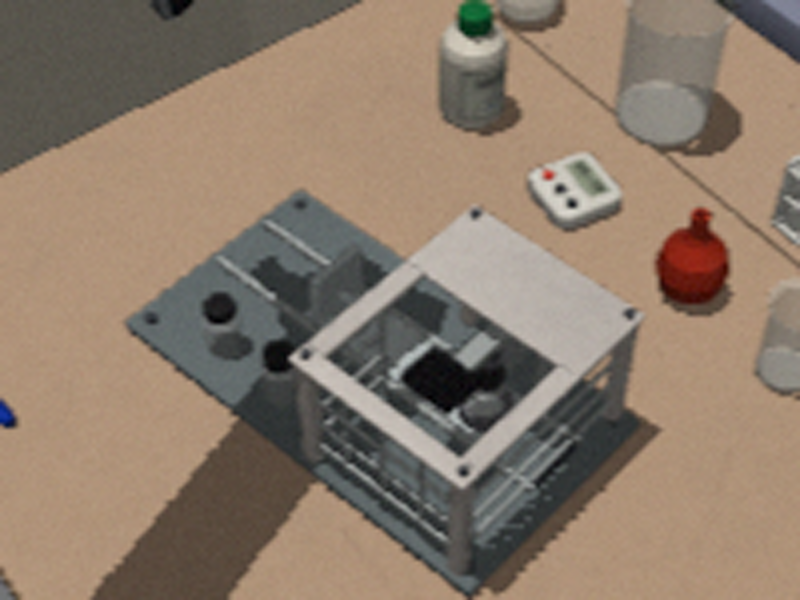

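View pics/t7.png

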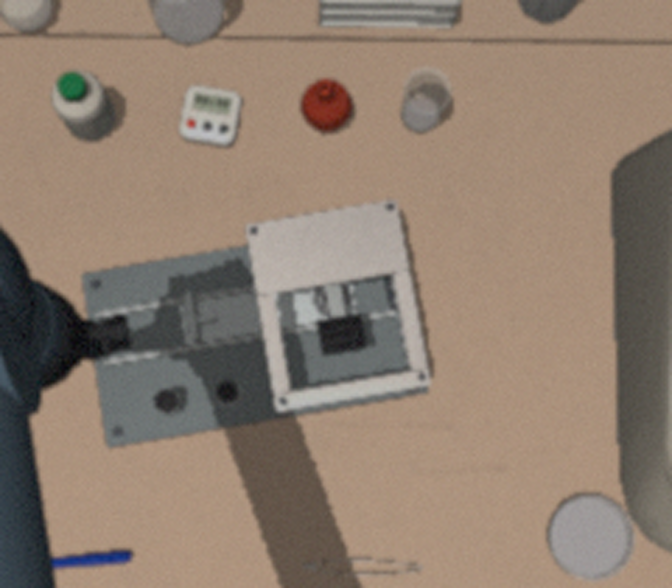

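The paddle is back at its up position (scene zoom (437,375), as before). The vial is upright at (487,395), the tab is still in, and all bystanders are where they stood. Handing in.

```bash
python3 -c "
from station import robot
print(robot.job_done(), robot.get_state()['t'])"
```

```text
the job is handed in; nothing more can be done
the job is handed in; nothing more can be done
```

I pushed the carriage in by its tab, pressed the paddle to its stop for over two seconds, withdrew and handed the job in at about 13.5 s. No verdict was reported.

- **Carriage:** it stopped moving with the finger at the expected end position, even at 12.7 N. The tab's place in the picture also matched fully in.
- **Lever:** I pressed through the window with shut fingers. The tip settled 91 mm above the table, about the 19 mm of travel to the stop, and I held it there for roughly 3 s at about 22 N. The last pictures show the paddle back up.
- **Everything else:** the last pictures show the vial upright under the ram and the bystanders where they stood. The arm is clear of everything, and I saw no sign of the guard being touched.

**What went wrong along the way:**
- On the first push the tip rose to near the tab's top edge and drifted 14 mm sideways. I backed off, re-centred and pushed again.
- The first contact with the stop peaked at least at 57 N (wrist limit 120 N) before I eased it.
- The two cameras disagreed by about 3 to 4 mm on the press's position.

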